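Fetch the tin from under the display riser with the reacher

TASK

Pick up the reacher by its squeeze handle and feed it, jaws open, into the low gap under the clear display riser until the stop between the jaws presses the small steel tin home against the back board, lightly but surely (about 2 to 8 newtons). Then squeeze the trigger so that both jaws hold the tin, firmly but without denting it, draw it right out from under the riser towards the robot with the jaws still closed on it, and let go, leaving the tin standing and the reacher lying flat with its jaws open on the counter. Do not touch the tin with the fingers, knock the riser or disturb the other goods.

Things in the scene. Friction and masses are not known exactly. Their poses are not given: they have to be found in the camera images.
- tin_center (a point): centre of the tin: a plain round dark steel tin of press studs, 40 mm across, 26 mm tall, about 120 g, standing on the counter under the riser and against (within 2 mm of) its back board; the point is half-way up, 13 mm above the counter
- tin: the same tin; origin at the centre of its underside
- riser: fixed low display riser: clear top 280 mm wide (its y), 80 mm deep (its x), 6 mm thick, its underside 50 mm above the counter and its top face at 56 mm; 6 mm end walls, a 10 mm thick grey back board whose inner face is at +30 mm in its x; open only towards its -x, the robot's side. Origin on the counter under its centre; x points into the gap
- gap_mouth (a point): middle of the riser's front edge, at counter height, 40 mm in front of the riser's origin; axes as the riser's: x points into the gap, y along the edge to the left
- reacher_grip (a point): middle of the reacher's squeeze handle, 32 mm above the tool's flat underside; x runs forward to the jaws, y to the tool's left, z up. The handle is two upright plates 70 mm long (x), 6 to 56 mm above the underside: a fixed one, outer face at y = -22 mm, and the black sprung trigger, outer face at y = +22 mm: 44 mm wide when let go. Grip from above, fingers closing along y
- reacher: the same reacher, 240 g, balanced near its handle; origin on its underside below the grip point. Under the handle is a sled 28 mm wide, 10 mm tall; a shaft leads to the head (50 mm wide, 20 mm tall). It lies flat on sled and head and can be slid so. Only the trigger moves, so a gripper that closes evenly shifts the tool to its own +y by half the change in width
- reacher_throat (a point): middle of the flat stop between the roots of the reacher's jaws: 105 mm ahead of the grip point (x), 13 mm above the underside; axes as the grip point's. With the tin touching the stop, its centre is 20 mm ahead of this point
- trigger (a joint): trigger travel, m: 0 let go, 0.0125 fully in (handle 31.5 mm wide). Spring: 8 N at 0, plus 0.8 N per mm; 3 to 4 mm carries the tool with jaws still open. The jaws meet a tin on the stop at about 10 mm (handle 34 mm wide, spring 16 N); then each jaw squeezes it with 0.45 N per newton of further grip: a grip of 25 to 40 N holds it, above about 50 N dents it
- jaw_left: left jaw (tool's +y): a plate 5 mm thick, 4 to 22 mm above the underside, turning about z; origin at its pivot, 97 mm ahead of the grip point, 22.5 mm left; its tip reaches about 28 mm past the stop. Let go, each jaw is spread 0.4 rad (63 mm clear at the tin's centre, 80 mm over the outsides); they close 0.04 rad per mm of trigger, parallel and 40 mm apart at 10 mm
- jaw_right: the reacher's right jaw, the mirror image of the left
- reel_a: bystander: small thread reel (28 mm across, 34 mm tall) standing under the riser on the left of the tin; origin under its centre
- reel_b: bystander: small thread reel (28 mm across, 34 mm tall) standing under the riser on the right of the tin; origin under its centre
- button_bowl: bystander: white bowl, 100 mm across, 40 mm tall; origin under its centre
- pin_jar: bystander: clear jar, 56 mm across, 70 mm tall; origin under its centre
- reel_c: bystander: large thread reel, 40 mm across, 55 mm tall, standing on the counter; origin under its centre

How it is judged:
By the outcome, as a careful person would: the job done as asked, in the order asked, and still so for the second after the job is handed in, with the robot touching nothing.
It also fails if it takes over 58 s, if anything falls off the work surface, if the arm or the gripper's body presses on something with over 40 N, if the wrist force passes 120 N, or if a joint passes its speed limit or range.

ROBOT

A 6-joint arm with a two-finger parallel gripper is mounted at the origin on the work surface. World frame = base frame: x ahead of the robot, y to its left, z up, the work surface at z = 0. Lengths are in m, angles in rad, forces in N, time in s.
With the tool pointing down it reaches from about 0.425 to 0.95 m from the base axis. Payload 14.7 kg.
Tool frame: the origin (TCP) lies at the very end of the fingers, on their centre line; the grasp point (between the pads) lies behind it (r.tcp_to_grasp is the y of the grasp point in the tool frame, in m); y points along the fingers, x is the direction in which the jaws open and shut, and the axes are right-handed (so a half turn about y gives the same grasp; the last joint's range is limited). The gripper opens to 85 mm and grips with 20 to 120 N. Pads are 22 mm wide; open, the fingers measure 114 mm over their backs; the gripper's body (76 mm by 85 mm) begins 54 mm behind the grasp point. The pads swing forward as they close: fully open they stand 13 mm farther back than shut.
Start: joints at [1.206, 0.48, 1.596, -0, 1.065, -0.047], TCP at [0.203, 0.617, 0.231] pointing down, gripper open.
Joint ranges: [-2.75, 2.75], [-0.82, 2.05], [0.23, 2.67], [-1.56, 4.7], [0.09, 2.69], [-2.92, 2.92]. Speed limits (rad/s): [1.89, 1.89, 2.39, 3.01, 3.01, 3.01].

INTERFACE

Orientations are given as a unit quaternion [x, y, z, w].
In Python, from station import readout, read_camera, r, nets gives the robot as it stands. The module is installed in compiled form; this text tells all that it offers.
- The arm moves only by the tool move_arm, never from a script. Its argument "commands" is a list that holds one entry, the list of rows, each a list of 5 numbers: the shift along the tool's x, y, z in m, then the turn about the tool's y in degrees, then the opening, from 0 (shut) to 1 (fully open). A call has 1 to 20 rows; each row is the pose to reach, as a shift and turn from the pose commanded when the call began, along the tool's axes at that moment; what a row does not reach only later rows make up. A row lasts 1/10 s, in which the tool goes at most 50 mm and 8.59 degrees, less where a joint would pass 70% of its speed; a pose out of reach is approached as far as the arm can. A call with a gripper value outside its range is refused whole. The fingers move at their own pace and stop on an object; the grip force is fixed at half the most. Time passes only in rows, so rows that repeat a pose let the fingers close. It gives the time, the measured TCP pose, the force and the opening at its end, in the units of the state.
- readout.state(): the state, without advancing time (a new reading comes with each control period).
- read_camera(name): name is "side" or "top"; returns a dict with "color" (384x512x3 uint8, red, green, blue), "z_map" (384x512 float32, m along the optical axis (not along the pixel's ray), 0 where there is no reading), "fx", "fy", "cx", "cy" (pixels), "k1" (the pictures are not rectified: a ray, as slopes to the right and down, at radius r is drawn at 1 + k1 r^2 times it, then the intrinsics apply), "xyz" and "rotation" of the camera in the world. Camera axes: x right, y up, looking along -z (the intrinsics and any distortion apply to the point x, -y, -z); pixel columns grow to the right and rows downward; lengths in m; the calibration is good to about 2 mm. A picture is of the moment at which its call begins.
- r.job_done(): hands the job in, once; it reports no verdict.
Trained networks look in a picture, given as the dict that the camera call returned (one of the last four; its "shot" number tells which), for a name from the list of things; names that differ only in an ending like _2 or _b are one class to them, and where a whole thing is asked for, a point or a joint stands for the part that bears it (a point fixed in the world has none). Each returns a list of dicts, best first, with "p" (0 to 1); they miss things now and then, are a little off and sometimes report something else, mostly with a low value. They report only what shows in the picture. A call takes as long as a camera call.
- nets.trace(target, picture): "region" (384x512 bool, what is visible of it) and "extent" ([left, top, right, bottom] in pixels, round what is visible of it).
- nets.place_of(target, picture): "xy" ([column, row] in pixels: a listed point, or the origin of a listed thing).
The state is a dict: "time": time; "qpos": joint angles; "joint_vel": joint speeds; "joint_efforts": joint torques, N m; "tool_pos": TCP position; "eef_rot": TCP orientation; "wrist_force": force on the tool from outside, world axes, zero at the start; "torque": the same for the moment, N m; "opening": finger opening in m.
Only numpy, scipy, OpenCV 4.12 (cv2) and the standard library are available. Lean on these libraries where they do the work, as an engineer would, in place of code of your own. Each camera call takes 0.05 s, during which the arm holds its last target. There are 200 camera calls.

## Working session

There is one attempt and no reset: what is moved stays moved. The work goes in short steps, Python scripts to look and compute and a tool call to move; the robot and the scene stay as the last step left them, time stands still between calls to the robot, and variables do not carry over. Pictures are saved under pics/ and viewed, about 8 in all and at most 12, crops included, and the job is handed in when it is done.

Besides the shell and the picture viewer there is one more tool, called after "Call:" in YAML: its name, and indented under it one key for each argument. move_arm: Moves the arm, as the interface text tells. Its arguments: {"type":"object","properties":{"commands":{"type":"array","items":{"type":"array","items":{"type":"array","items":{"type":"number"}}}}},"required":["commands"]}

```bash
mkdir -p pics
cat > h.py <<'E'
import numpy as np, cv2
from station import readout, read_camera, r, nets
from scipy.spatial.transform import Rotation as R
def ray(p,uv):
    a=(uv[0]-p["cx"])/p["fx"]; b=(uv[1]-p["cy"])/p["fy"]
    d=np.hypot(a,b); s=d
    for _ in range(30): s=d/(1+p["k1"]*s*s)
    k=s/d if d>0 else 1
    rot=np.array(p["rotation"],float)
    M=rot if rot.shape==(3,3) else R.from_quat(rot).as_matrix()
    return np.array(p["xyz"],float), M@np.array([a*k,-b*k,-1.])
def at_z(p,uv,z):
    o,d=ray(p,uv); return o+d*(z-o[2])/d[2]
def at_depth(p,uv):
    o,d=ray(p,uv); return o+d*p["z_map"][int(round(uv[1])),int(round(uv[0]))]
def tri(p1,uv1,p2,uv2):
    o1,d1=ray(p1,uv1);o2,d2=ray(p2,uv2)
    s=np.linalg.lstsq(np.c_[d1,-d2],o2-o1,rcond=None)[0]
    a=o1+s[0]*d1;b=o2+s[1]*d2
    return (a+b)/2,np.linalg.norm(a-b)
def save(p,n): cv2.imwrite("pics/"+n+".png",p["color"][:,:,::-1])
E
python3 - <<'E'
from h import *
np.set_printoptions(precision=4,suppress=True)
P={n:read_camera(n) for n in("side","top")}
for n,p in P.items(): save(p,n+"0"); print(n,p["xyz"],p["rotation"],p["fx"],p["k1"])
s=readout.state(); print(s); print(r.tcp_to_grasp)
cv2.imwrite("pics/both0.png",np.hstack([P["side"]["color"],P["top"]["color"]])[:,:,::-1][:, :, :])
Z=dict(tin_center=.013,tin=0,riser=0,gap_mouth=0,reacher_grip=.032,reacher=0,reacher_throat=.013,jaw_left=.013,jaw_right=.013,reel_a=0,reel_b=0,button_bowl=0,pin_jar=0,reel_c=0)
for t,z in Z.items():
    b={}
    for n,p in P.items():
        q=nets.place_of(t,p)
        for x in q[:2]:
            print(t,n,round(x["p"],2),np.round(x["xy"],1),at_z(p,x["xy"],z))
        if q: b[n]=q[0]["xy"]
    if len(b)==2: print("   tri",*tri(P["side"],b["side"],P["top"],b["top"]))
E
```

```text
side [ 0.0838 -0.6738  0.5532] [ 0.4688 -0.1324 -0.2522  0.8361] 346.43394480364674 -0.016397107801554525
top [ 0.4219 -0.0343  1.2681] [ 0.0193 -0.0258 -0.701   0.7124] 412.38153518938964 -0.07153678030593195
{'time': 0.1, 'qpos': array([ 1.2063,  0.4808,  1.5968, -0.    ,  1.0651, -0.0466]), 'joint_vel': array([ 0.0002, -0.0014, -0.0016, -0.0005,  0.0009,  0.0003]), 'joint_efforts': array([  0.0017, -95.2267, -43.1046,   0.0001,   0.0051,  -0.    ]), 'tool_pos': array([0.203 , 0.6171, 0.2308]), 'eef_rot': array([ 0.573 ,  0.4142, -0.4149, -0.5726]), 'wrist_force': array([-0.0044, -0.4596, -0.6734]), 'torque': array([ 0.0441, -0.0083,  0.0347]), 'opening': 0.08522435621768136}
-0.0187
tin_center side 0.56 [301.1 187.5] [0.68  0.011 0.013]
tin side 0.7 [319.5 275.9] [ 0.4891 -0.2865  0.    ]
tin side 0.62 [302.7 189.3] [0.6915 0.0164 0.    ]
riser top 0.77 [232.  136.7] [0.6743 0.0282 0.    ]
reacher_grip side 0.89 [317.9 275.5] [ 0.4637 -0.3062  0.032 ]
reacher_grip side 0.19 [278.1 176.5] [0.6427 0.0784 0.032 ]
reacher_grip top 0.62 [340.1 203.6] [ 0.4702 -0.3028  0.032 ]
   tri [ 
[... 1247 characters left out ...]
0.0562] 0.2349172290188328
button_bowl side 0.64 [130.7 183.5] [0.2611 0.3561 0.    ]
button_bowl side 0.21 [367.2 272. ] [ 0.5839 -0.3364  0.    ]
button_bowl top 0.9 [118.1 270.1] [0.2562 0.3701 0.    ]
button_bowl top 0.6 [343.7 170.7] [ 0.574  -0.3208  0.    ]
   tri [ 0.2594  0.3706 -0.0063] 0.008382867362734163
pin_jar side 0.72 [412.2 302.8] [ 0.5923 -0.4454  0.    ]
pin_jar top 0.87 [388.4 165.5] [ 0.593  -0.4621  0.    ]
   tri [ 0.5873 -0.4535  0.0117] 0.011924656950592067
reel_c side 0.55 [277.  176.3] [0.6748 0.1277 0.    ]
reel_c side 0.48 [214.2 158.9] [0.5642 0.3616 0.    ]
reel_c top 0.69 [122.8 169.6] [0.5661 0.3657 0.    ]
   tri [ 0.6602  0.304  -0.0562] 0.2349172290188328
```

Run:
```python
import cv2,numpy as np
s=cv2.imread("pics/side0.png");t=cv2.imread("pics/top0.png")
cv2.imwrite("pics/sidecrop.png",cv2.resize(s[130:330,190:450],None,fx=3,fy=3,interpolation=2))
cv2.imwrite("pics/topcrop.png",cv2.resize(t[90:250,170:430],None,fx=3,fy=3,interpolation=2))
```

```text
(no output)
```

View pics/sidecrop.png

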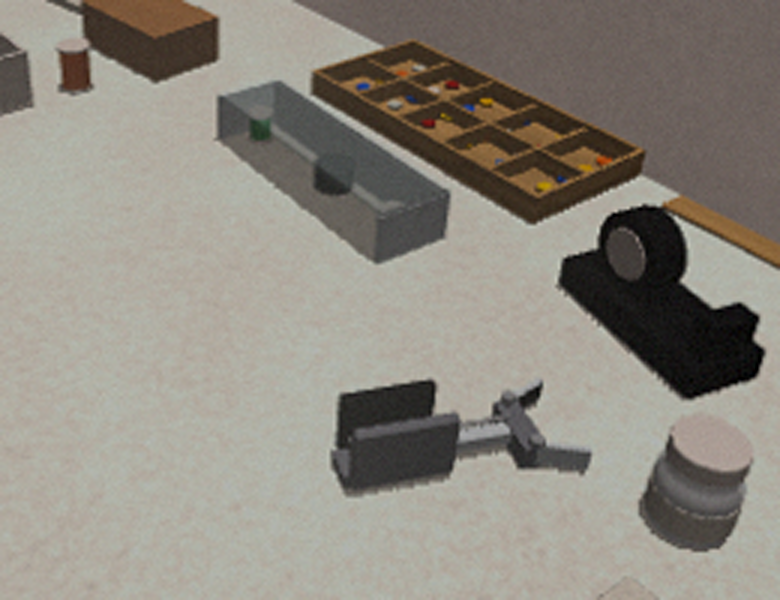

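View pics/topcrop.png

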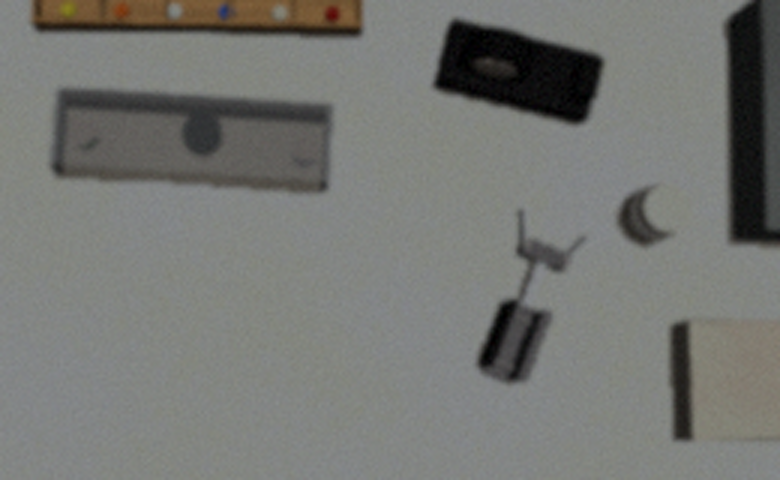

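Side crop: riser spans full-image (263–340, 157–217), tin at (301,188), green reel at (277,171), reacher handle around (322,278). Top crop: riser corners are about (190,120), (281,125), (279,153) and (188,148), and the tin is at (237,134). The reacher points up and to the right, with the pin jar to its right.

Run:
```python
from h import *
np.set_printoptions(precision=4,suppress=True)
P={n:read_camera(n) for n in("side","top")}
C={}
for t in("tin","riser","reacher","trigger","jaw_left","jaw_right","reel_a"):
  for n,p in P.items():
    for x in nets.trace(t,p)[:2]:
        m=x["region"].astype(np.uint8)
        ys,xs=np.nonzero(m); 
        print(t,n,round(x["p"],2),x["extent"],"cen",xs.mean().round(1),ys.mean().round(1),"area",m.sum())
        if t in("tin",): print("   z13",at_z(P[n],(xs.mean(),ys.mean()),.013),"z26",at_z(P[n],(xs.mean(),ys.mean()),.026))
        if t=="riser":
            c=cv2.findContours(m,0,2)[0]; c=max(c,key=cv2.contourArea)
            a=cv2.approxPolyDP(cv2.convexHull(c),3,True)[:,0]
            for u in a: print("    ",u,at_z(p,u,.056),at_z(p,u,0.))
        if t=="reacher" and n=="top":
            z=p["z_map"]; pts=np.array([at_depth(p,(u,v)) for v,u in zip(ys,xs) if z[v,u]>0])
            for lo,hi in((.045,.065),(.012,.03)):
                q=pts[(pts[:,2]>lo)&(pts[:,2]<hi)]
                if len(q)>3: print("   zslice",lo,len(q),q.mean(0),cv2.minAreaRect(q[:,:2].astype(np.float32)*1000))
p=P["top"]
big=cv2.resize(p["color"][112:162,180:290,::-1],None,fx=7,fy=7,interpolation=2)
cv2.imwrite("pics/riserbig.png",cv2.convertScaleAbs(big,alpha=1.5))
```

```text
riser side 0.88 [262.2, 154.5, 339.6, 218.5] cen 303.7 182.9 area 1793
     [262 161] [0.6347 0.1553 0.056 ] [0.6967 0.2487 0.    ]
     [284 156] [0.7143 0.1445 0.056 ] [0.7853 0.2367 0.    ]
     [338 192] [ 0.6999 -0.1187  0.056 ] [ 0.7693 -0.0562  0.    ]
     [336 209] [ 0.6378 -0.1751  0.056 ] [ 0.7002 -0.119   0.    ]
     [316 217] [ 0.5734 -0.1728  0.056 ] [ 0.6286 -0.1164  0.    ]
     [262 175] [0.5831 0.0783 0.056 ] [0.6393 0.163  0.    ]
riser top 0.89 [184.4, 118.9, 283.6, 154.1] cen 233.4 134.6 area 2565
     [188 120] [0.7117 0.1579 0.056 ] [0.725  0.1668 0.    ]
     [280 124] [ 0.7041 -0.117   0.056 ] [ 0.7172 -0.1208  0.    ]
     [279 151] [ 0.6226 -0.1149  0.056 ] [ 0.6319 -0.1186  0.    ]
     [188 147] [0.6301 0.1555 0.056 ] [0.6398 0.1643 0.    ]
reacher side 0.71 [297.5, 256.4, 385.8, 297.2] cen 334.3 274.9 area 1816
reacher top 0.63 [330.1, 162.4, 364.1, 214.6] cen 344.1 193.6 area 675
   zslice 0.045 167 [ 0.4713 -0.306   0.0547] ((472.3056640625, -305.12939453125), (45.41322326660156, 69.87139892578125), 68.19242095947266)
   zslice 0.012 300 [ 0.5266 -0.3
[... 196 characters left out ...]
12 347 [0.2602 0.3754 0.0202] ((262.8713684082031, 369.78753662109375), (82.93328094482422, 83.07176971435547), 81.60136413574219)
trigger side 0.84 [298.6, 256.0, 335.5, 282.9] cen 317.2 265.4 area 415
trigger top 0.51 [330.8, 191.4, 343.5, 210.0] cen 336.0 199.5 area 95
jaw_left top 0.61 [342.8, 160.2, 347.0, 175.6] cen 344.2 166.3 area 41
jaw_right side 0.57 [367.7, 274.2, 388.2, 286.3] cen 376.6 281.3 area 152
reel_a side 0.65 [206.8, 140.1, 219.7, 159.1] cen 214.3 151.5 area 186
reel_a side 0.31 [259.7, 153.5, 342.6, 219.2] cen 303.9 183.2 area 1863
reel_a top 0.49 [112.7, 163.9, 129.2, 174.0] cen 119.6 168.0 area 155
reel_a top 0.2 [187.1, 116.3, 280.8, 152.3] cen 233.1 134.8 area 2504
```

View pics/riserbig.png

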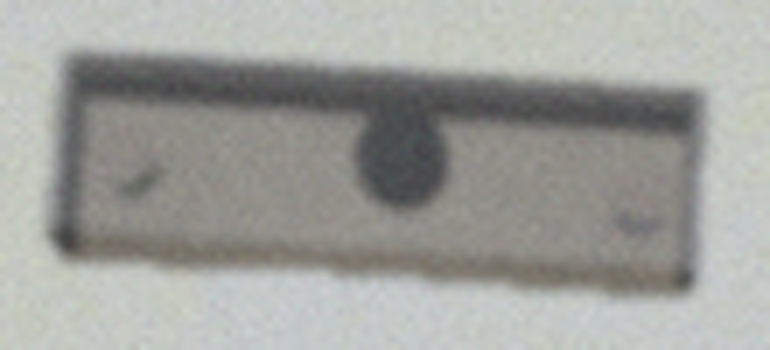

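Run:
```python
from h import *
np.set_printoptions(precision=4,suppress=True)
p=read_camera("top"); s=read_camera("side")
f=lambda u,v:(180+u/7-.5+.07,112+v/7-.5+.07)
A=[f(70,55),f(705,92),f(692,290),f(55,250)]
Q=[at_z(p,u,.056) for u in A]; print(np.array(Q))
print("yaw back",np.degrees(np.arctan2(*(-(Q[0]-Q[1])[[0]],(Q[0]-Q[1])[1]))),"front",np.degrees(np.arctan2(-(Q[3]-Q[2])[0],(Q[3]-Q[2])[1])))
print("widths",np.linalg.norm(Q[0]-Q[1]),np.linalg.norm(Q[1]-Q[2]))
t=f(402,155); print("tin top",at_z(p,t,.026)); print("tin tri",tri(p,f(402,158),s,(301.1,187.5)))
# side tin by dark blob centre
print("side tin",at_z(s,(301.1,187.5),.013))
# side riser corners at crop/3
for u,v in((280,82),(448,192),(378,210),(218,97)): print("side riser corner",at_z(s,(190+u/3-.33,130+v/3-.33),.056))
for u,v in((378,262),(445,238),(218,140)): print("side riser foot",at_z(s,(190+u/3-.33,130+v/3-.33),0))
for z in (.056,):
    print("tin depth",at_depth(p,t), at_depth(s,(301,187)))
# reacher handle plates from both depth maps
for n,q in(("top",p),("side",s)):
    m=max(nets.trace("reacher",q),key=lambda x:x["p"])["region"]; ys,xs=np.nonzero(m&(q["z_map"]>0))
    pts=np.array([at_depth(q,(u,v)) for v,u in zip(ys,xs)])
    h=pts[(pts[:,2]>.048)&(pts[:,2]<.062)]; print(n,len(h),h.mean(0),cv2.minAreaRect(h[:,:2].astype(np.float32)*1000))
    hd=pts[(pts[:,2]>.013)&(pts[:,2]<.027)&(pts[:,0]>.53)]; print("  head/jaws",hd.mean(0),cv2.minAreaRect(hd[:,:2].astype(np.float32)*1000), "minz",pts[:,2].min())
```

```text
[[ 0.7135  0.1533  0.056 ]
 [ 0.702  -0.1178  0.056 ]
 [ 0.6166 -0.1132  0.056 ]
 [ 0.6293  0.1572  0.056 ]]
yaw back [-2.4278] front -2.6793575126615
widths 0.27134706770914874 0.08548620780932956
tin top [0.6786 0.0119 0.026 ]
tin tri (array([0.6804, 0.0121, 0.0123]), np.float64(0.0007901739054105416))
side tin [0.68  0.011 0.013]
side riser corner [0.7071 0.1404 0.056 ]
side riser corner [ 0.696  -0.1265  0.056 ]
side riser corner [ 0.6244 -0.1135  0.056 ]
side riser corner [0.6316 0.1488 0.056 ]
side riser foot [ 0.6278 -0.1159  0.    ]
side riser foot [ 0.7048 -0.1222  0.    ]
side riser foot [0.6351 0.1548 0.    ]
tin depth [0.6721 0.0107 0.0573] [ 0.6354 -0.0396  0.0548]
top 150 [ 0.4706 -0.3055  0.0555] ((472.0907287597656, -305.1482849121094), (45.41807556152344, 68.6199722290039), 66.9505615234375)
  head/jaws [ 0.5579 -0.3396  0.0206] ((556.9922485351562, -336.9315185546875), (69.87907409667969, 59.049415588378906), 67.31909942626953) minz -0.004400744942465895
side 364 [ 0.4689 -0.3096  0.0533] ((470.7936096191406, -306.2718200683594), (45.57160949707031, 72.31221008300781), 69.63211822509766)
  head/jaws [ 0.5611 -0.3444  0.0188] ((561.19677734375, -341.0106201171875), (77.1731185913086, 69.18329620361328), 68.09339141845703) minz -0.003336348070635209
```

```bash
cat >> h.py <<'E'
def goto(*targets, yaw=None):
    """tool-axes shifts from now to world TCP targets; turn deg so that tool x lies along reacher y at yaw (deg)"""
    s=readout.state(); M=R.from_quat(s["eef_rot"]).as_matrix(); t=s["tool_pos"]
    for q in targets: print("to",q,"shift mm",np.round(M.T@(np.array(q)-t)*1000,1))
    x=np.degrees(np.arctan2(M[1,0],M[0,0])); print("tool x heading",x.round(2),"y",M[:,1].round(4),"z",M[:,2].round(3),"pos",t.round(4))
    if yaw is not None:
        d=(x-(yaw+90)+90)%180-90; print("turn about tool y:",round(d,2))
E
python3 - <<'E'
from h import *
goto((.5,.12,.2),(.4715,-.3055,.2),yaw=-21.5)
E
```

```text
to (0.5, 0.12, 0.2) shift mm [-379.8   31.3 -437.5]
to (0.4715, -0.3055, 0.2) shift mm [-792.9   31.3 -543.4]
tool x heading 71.79 y [-0. -0. -1.] z [-0.95   0.312  0.   ] pos [0.2031 0.6175 0.2313]
turn about tool y: 3.29
```

Call:
move_arm:
  commands:
    - [[-0.38, 0.031, -0.437, 0, 1], [-0.38, 0.031, -0.437, 0, 1], [-0.38, 0.031, -0.437, 0, 1], [-0.38, 0.031, -0.437, 0, 1], [-0.38, 0.031, -0.437, 0, 1], [-0.38, 0.031, -0.437, 0, 1], [-0.38, 0.031, -0.437, 0, 1], [-0.38, 0.031, -0.437, 0, 1], [-0.38, 0.031, -0.437, 0, 1], [-0.38, 0.031, -0.437, 0, 1], [-0.38, 0.031, -0.437, 0, 1], [-0.793, 0.031, -0.543, 3.3, 1], [-0.793, 0.031, -0.543, 3.3, 1], [-0.793, 0.031, -0.543, 3.3, 1], [-0.793, 0.031, -0.543, 3.3, 1], [-0.793, 0.031, -0.543, 3.3, 1], [-0.793, 0.031, -0.543, 3.3, 1], [-0.793, 0.031, -0.543, 3.3, 1], [-0.793, 0.031, -0.543, 3.3, 1], [-0.793, 0.031, -0.543, 3.3, 1]]

```text
time: 4.5
tool_pos: [0.4707, -0.3064, 0.2005]
eef_rot: [0.585, 0.398, -0.398, -0.584]
wrist_force: [1.1, 0.6, 0.9]
opening: 0.0852
```

Call:
move_arm:
  commands:
    - [[0, 0, 0, 0, 1], [0, 0, 0, 0, 1]]

```text
time: 4.7
tool_pos: [0.4707, -0.3053, 0.2001]
eef_rot: [-0.585, -0.397, 0.397, 0.585]
wrist_force: [0.1, 0.1, -0.1]
opening: 0.0857
```

Run:
```python
from h import *
s=readout.state();print(s["time"],s["qpos"].round(3),s["wrist_force"])
goto((.4715,-.3055,.2),(.4715,-.3055,.1),(.4715,-.3055,.016),yaw=-21.5)
```

```text
4.7 [-0.629  0.392  1.836  0.     0.914 -1.822] [ 0.06908414  0.05373997 -0.09156333]
to (0.4715, -0.3055, 0.2) shift mm [ 0.1  0.1 -0.8]
to (0.4715, -0.3055, 0.1) shift mm [ 1.000e-01  1.001e+02 -8.000e-01]
to (0.4715, -0.3055, 0.016) shift mm [  0.  184.1  -0.8]
tool x heading 68.35 y [-2.e-04  2.e-04 -1.e+00] z [-0.929  0.369  0.   ] pos [ 0.4707 -0.3053  0.2001]
turn about tool y: -0.15
```

Call:
move_arm:
  commands:
    - [[0, 0.05, -0.001, 0, 1], [0, 0.1, -0.001, 0, 1], [0, 0.13, -0.001, 0, 1], [0, 0.155, -0.001, 0, 1], [0, 0.175, -0.001, 0, 1], [0, 0.188, -0.001, 0, 1], [0, 0.188, -0.001, 0, 1], [0, 0.188, -0.001, 0, 0.6], [0, 0.188, -0.001, 0, 0.6], [0, 0.188, -0.001, 0, 0.6]]

```text
time: 5.7
tool_pos: [0.4726, -0.3049, 0.0133]
eef_rot: [0.585, 0.398, -0.398, -0.584]
wrist_force: [0.8, 0.3, -0.1]
opening: 0.0513
```

Call:
move_arm:
  commands:
    - [[0, 0, 0, 0, 0.56], [0, 0, 0, 0, 0.56], [0, 0, 0, 0, 0.56]]

```text
time: 6.0
tool_pos: [0.4721, -0.3047, 0.0125]
eef_rot: [0.585, 0.398, -0.398, -0.584]
wrist_force: [-0.3, -0.2, -0.4]
opening: 0.0478
```

Run:
```python
from h import *
s=readout.state();print(s["time"],s["opening"],s["tool_pos"],s["wrist_force"])
P=read_camera("side");q=read_camera("top");save(P,"side1")
a=cv2.resize(P["color"][200:320,260:420],None,fx=4,fy=4,interpolation=2)
cv2.imwrite("pics/c1.png",a[:,:,::-1])
```

```text
6.0 0.04777824071978913 [ 0.47213804 -0.30465251  0.0125074 ] [-0.26651803 -0.1633747  -0.38092733]
```

View pics/c1.png

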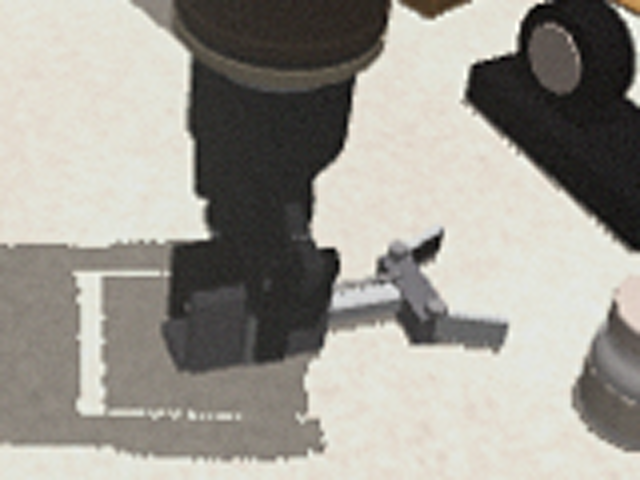

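The view shows the near finger against the fixed plate, around crop (275,310), with the handle between the fingers. The jaws are open and free, so I'm closing gently to carry width.

Call:
move_arm:
  commands:
    - [[0, 0, 0, 0, 0.52], [0, 0, 0, 0, 0.52], [0, 0, 0, 0, 0.5], [0, 0, 0, 0, 0.5], [0, 0, 0, 0, 0.48]]

```text
time: 6.6
tool_pos: [0.4721, -0.305, 0.0126]
eef_rot: [0.585, 0.398, -0.398, -0.584]
wrist_force: [-3.9, -3.1, 8.2]
opening: 0.0415
```

Call:
move_arm:
  commands:
    - [[0, 0, 0, 0, 0.475], [0, 0, 0, 0, 0.475], [0, 0, 0, 0, 0.475], [0, 0, 0, 0, 0.475]]

```text
time: 7.0
tool_pos: [0.4721, -0.3051, 0.0127]
eef_rot: [0.585, 0.398, -0.398, -0.584]
wrist_force: [-4.0, -4.4, 8.8]
opening: 0.0405
```

Run:
```python
from h import *
s=readout.state();print(s["time"],s["opening"]*1000,s["tool_pos"],s["wrist_force"])
```

```text
7.0 40.548642632633545 [ 0.47214101 -0.30505065  0.0126889 ] [-3.96293396 -4.36917109  8.82821009]
```

Call:
move_arm:
  commands:
    - [[0, -0.004, 0, 0, 0.475], [0, -0.01, 0, 0, 0.475], [0, -0.02, 0, 0, 0.475], [0, -0.02, 0, 0, 0.475], [0, -0.02, 0, 0, 0.475]]

```text
time: 7.5
tool_pos: [0.4723, -0.3047, 0.0328]
eef_rot: [0.585, 0.398, -0.398, -0.584]
wrist_force: [0.2, 0.9, -3.1]
opening: 0.0405
```

Run:
```python
from h import *
s=readout.state();print(s["time"],s["opening"]*1000,s["tool_pos"],s["wrist_force"],s["torque"])
goto((.455,.02,s["tool_pos"][2]),yaw=-2.5)
P=read_camera("side")
a=cv2.resize(P["color"][200:320,260:420],None,fx=4,fy=4,interpolation=2)
cv2.imwrite("pics/c2.png",a[:,:,::-1])
```

```text
7.5 40.453261750907025 [ 0.47231193 -0.30467567  0.03275473] [ 0.24264249  0.92420758 -3.11668402] [ 0.01812159  0.07379554 -0.00580166]
to (0.455, 0.02, np.float64(0.03275473368204833)) shift mm [ 2.957e+02 -2.000e-01  1.351e+02]
tool x heading 68.49 y [ 7.e-04 -5.e-04 -1.e+00] z [-0.93   0.367 -0.001] pos [ 0.4723 -0.3047  0.0328]
turn about tool y: -19.01
```

View pics/c2.png

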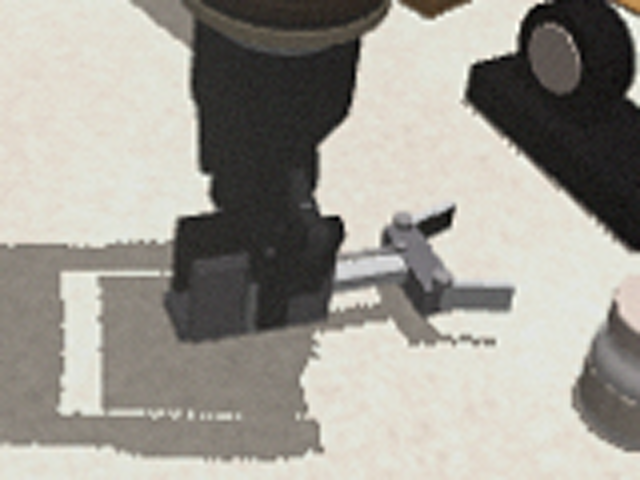

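Lifted level and well held, with the jaws open. I'm carrying it to the staging spot in front of the gap.

Call:
move_arm:
  commands:
    - [[0.012, 0, 0.006, 0, 0.475], [0.035, 0, 0.016, -1, 0.475], [0.064, 0, 0.029, -3, 0.475], [0.096, 0, 0.044, -5, 0.475], [0.128, 0, 0.058, -8, 0.475], [0.16, 0, 0.073, -11, 0.475], [0.192, 0, 0.088, -14, 0.475], [0.224, 0, 0.102, -16, 0.475], [0.254, 0, 0.116, -18, 0.475], [0.276, 0, 0.126, -19, 0.475], [0.29, 0, 0.132, -19, 0.475], [0.296, 0, 0.135, -19, 0.475], [0.296, 0, 0.135, -19, 0.475], [0.296, 0, 0.135, -19, 0.475]]

```text
time: 8.95
tool_pos: [0.4548, 0.02, 0.0323]
eef_rot: [-0.511, -0.489, 0.489, 0.511]
wrist_force: [-0.2, -0.8, -2.7]
opening: 0.0405
```

Call:
move_arm:
  commands:
    - [[0, 0.008, 0, 0, 0.475], [0, 0.014, 0, 0, 0.475], [0, 0.018, 0, 0, 0.475], [0, 0.018, 0, 0, 0.475]]

```text
time: 9.35
tool_pos: [0.4545, 0.02, 0.0135]
eef_rot: [-0.511, -0.488, 0.489, 0.511]
wrist_force: [0.6, -0.5, -1.8]
opening: 0.041
```

Run:
```python
from h import *
np.set_printoptions(precision=4,suppress=True)
s=readout.state();print(s["time"],s["opening"]*1000,s["tool_pos"],s["wrist_force"])
P={n:read_camera(n) for n in("side","top")}
for t,z in(("jaw_left",.013),("jaw_right",.013),("reacher_throat",.013),("tin_center",.013)):
  for n,p in P.items():
    for x in nets.place_of(t,p)[:2]: print(t,n,round(x["p"],2),x["xy"],at_z(p,x["xy"],z))
a=cv2.resize(P["side"]["color"][140:290,180:360],None,fx=4,fy=4,interpolation=2)
cv2.imwrite("pics/c3.png",a[:,:,::-1])
a=cv2.resize(P["top"]["color"][100:240,170:310],None,fx=4,fy=4,interpolation=2)
cv2.imwrite("pics/c3t.png",a[:,:,::-1])
goto((.555,.0173,.012),yaw=-2.5)
```

```text
9.35 41.03993804751371 [0.4545 0.02   0.0135] [ 0.6484 -0.5478 -1.8092]
jaw_left side 0.4 [263.7, 193.7] [0.5669 0.0457 0.013 ]
jaw_left side 0.29 [236.6, 216.0] [ 0.4439 -0.0067  0.013 ]
jaw_left top 0.48 [228.4, 176.6] [0.5481 0.0361 0.013 ]
jaw_right side 0.52 [267.6, 200.9] [0.5543 0.0073 0.013 ]
jaw_right top 0.43 [238.0, 177.1] [0.547  0.0067 0.013 ]
reacher_throat side 0.57 [267.7, 196.3] [0.5685 0.0273 0.013 ]
reacher_throat top 0.62 [236.9, 175.0] [0.5534 0.0102 0.013 ]
tin_center side 0.55 [300.1, 188.0] [0.6756 0.0105 0.013 ]
to (0.555, 0.0173, 0.012) shift mm [   1.3    2.4 -100. ]
tool x heading 87.5 y [ 0.0002 -0.     -1.    ] z [-0.999  0.044 -0.   ] pos [0.4551 0.0204 0.0144]
turn about tool y: -0.0
```

View pics/c3t.png

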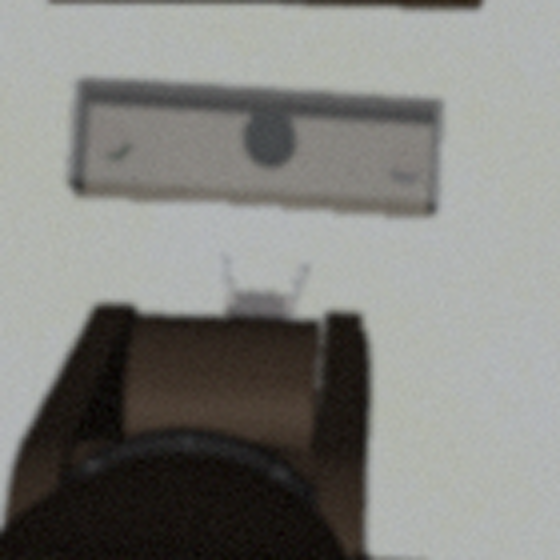

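Top crop: tin at (270,137), riser front edge around y≈200, open jaw tips at about (226,257) and (305,268), head at (262,302). I'll measure alignment numerically.

Run:
```python
from h import *
np.set_printoptions(precision=4,suppress=True)
s=readout.state();print(s["time"],s["wrist_force"],s["tool_pos"])
p=read_camera("top")
f=lambda u,v:(170+u/4-.375,100+v/4-.375)
L,Rr,H,T=[at_z(p,f(*a),z) for a,z in(((226,257),.022),((305,268),.022),((262,302),.022),((270,136),.026))]
print(L,Rr,H,T)
ax=np.array([np.cos(np.radians(-2.5)),np.sin(np.radians(-2.5))]); n=np.array([-ax[1],ax[0]])
t=np.array([.6798,.0117])
for k,a in(("L",L),("R",Rr),("head",H),("tin",T),("tcp",s["tool_pos"])): d=a[:2]-t; print(k,"along",(d@ax*1000).round(1),"left",(d@n*1000).round(1))
# head orientation through depth
z=p["z_map"]; pts=[]
for v in range(155,182):
  for u in range(220,252):
    if z[v,u]>0:
      q=at_depth(p,(u,v))
      if .012<q[2]<.035: pts.append(q)
pts=np.array(pts); 
d=(pts[:,:2]-t); A=d@ax*1000;B=d@n*1000
for lo,hi in((-140,-110),(-110,-104),(-104,-98),(-98,-92),(-92,-80)):
  m=(A>lo)&(A<=hi)
  if m.any(): print(lo,hi,m.sum(),"left range",B[m].min().round(1),B[m].max().round(1),"mean",B[m].mean().round(1))
```

```text
9.85 [-0.3994  0.513  -2.5353] [0.4551 0.0204 0.0144]
[0.5859 0.0433 0.022 ] [ 0.5785 -0.0169  0.022 ] [0.552  0.0153 0.022 ] [0.6789 0.0115 0.026 ]
L along -95.1 left 27.5
R along -99.9 left -33.0
head along -127.8 left -2.0
tin along -0.9 left -0.2
tcp along -224.9 left -1.2
-140 -110 124 left range -28.2 30.0 mean 0.6
-110 -104 8 left range -30.7 30.3 mean -0.3
-104 -98 8 left range -33.2 33.6 mean 0.9
-98 -92 4 left range -33.1 33.5 mean 0.3
```

Call:
move_arm:
  commands:
    - [[0, 0.001, 0, 0, 0.475], [0, 0.002, 0, 0, 0.475], [0, 0.002, 0, 0, 0.475], [0, 0.002, 0, 0, 0.475]]

```text
time: 10.3
tool_pos: [0.4552, 0.0203, 0.0124]
eef_rot: [0.511, 0.489, -0.489, -0.511]
wrist_force: [-0.5, -1.7, 3.9]
opening: 0.0409
```

Call:
move_arm:
  commands:
    - [[0, 0, -0.005, 0, 0.475], [0, 0, -0.015, 0, 0.475], [0, 0, -0.025, 0, 0.475], [0, 0, -0.035, 0, 0.475], [0, 0, -0.044, 0, 0.475], [0, 0, -0.052, 0, 0.475], [0, 0, -0.06, 0, 0.475], [0, 0, -0.068, 0, 0.475], [0, 0, -0.074, 0, 0.475], [0, 0, -0.08, 0, 0.475], [0, 0, -0.085, 0, 0.475], [0, 0, -0.088, 0, 0.475], [0, 0, -0.09, 0, 0.475], [0, 0, -0.09, 0, 0.475], [0, 0, -0.09, 0, 0.475]]

```text
time: 11.8
tool_pos: [0.5453, 0.0164, 0.0123]
eef_rot: [0.511, 0.489, -0.489, -0.511]
wrist_force: [1.1, -0.3, -0.4]
opening: 0.0407
```

Run:
```python
from h import *
s=readout.state();print(s["time"],s["wrist_force"],s["tool_pos"],s["opening"])
p=read_camera("side")
a=cv2.resize(p["color"][140:260,210:370],None,fx=5,fy=5,interpolation=2)
cv2.imwrite("pics/c4.png",a[:,:,::-1])
goto((.555,.0173,.012),yaw=-2.5)
```

```text
11.8 [ 1.13551557 -0.27616823 -0.38173841] [0.54526796 0.01635245 0.01229648] 0.04072915282782646
to (0.555, 0.0173, 0.012) shift mm [ 1.4  0.3 -9.7]
tool x heading 87.49 y [ 8.e-04 -0.e+00 -1.e+00] z [-0.999  0.044 -0.001] pos [0.5453 0.0164 0.0123]
turn about tool y: -0.01
```

View pics/c4.png

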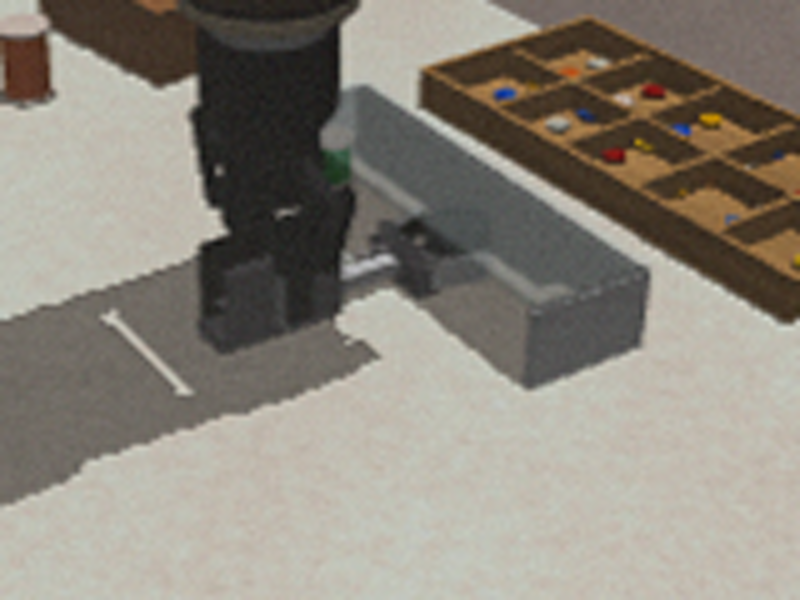

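The jaws are under the riser straddling the tin, at crop (455,232), and clear of everything. I'm feeling forward in small steps.

Call:
move_arm:
  commands:
    - [[0, 0, -0.003, 0, 0.475], [0, 0, -0.006, 0, 0.475], [0, 0, -0.006, 0, 0.475]]

```text
time: 12.15
tool_pos: [0.5517, 0.0161, 0.0123]
eef_rot: [0.511, 0.489, -0.489, -0.511]
wrist_force: [1.3, 0.0, 0.5]
opening: 0.0406
```

Call:
move_arm:
  commands:
    - [[0, 0, -0.001, 0, 0.475], [0, 0, -0.001, 0, 0.475]]

```text
time: 12.35
tool_pos: [0.5519, 0.0161, 0.0123]
eef_rot: [0.511, 0.489, -0.489, -0.511]
wrist_force: [-2.4, -0.4, 1.2]
opening: 0.0407
```

Call:
move_arm:
  commands:
    - [[0, 0, -0.001, 0, 0.475], [0, 0, -0.001, 0, 0.475]]

```text
time: 12.55
tool_pos: [0.5529, 0.016, 0.0123]
eef_rot: [-0.511, -0.489, 0.489, 0.511]
wrist_force: [-1.8, 0.4, 2.2]
opening: 0.0408
```

Call:
move_arm:
  commands:
    - [[0, 0, -0.001, 0, 0.475], [0, 0, -0.001, 0, 0.475]]

```text
time: 12.75
tool_pos: [0.5541, 0.016, 0.0123]
eef_rot: [0.511, 0.489, -0.489, -0.511]
wrist_force: [-1.6, -0.1, 2.1]
opening: 0.0406
```

Call:
move_arm:
  commands:
    - [[0, 0, -0.001, 0, 0.475], [0, 0, -0.001, 0, 0.475]]

```text
time: 12.95
tool_pos: [0.5549, 0.0159, 0.0123]
eef_rot: [-0.511, -0.489, 0.489, 0.511]
wrist_force: [-2.8, -0.1, 2.2]
opening: 0.0407
```

Call:
move_arm:
  commands:
    - [[0, 0, -0.001, 0, 0.475], [0, 0, -0.001, 0, 0.475]]

```text
time: 13.15
tool_pos: [0.556, 0.0159, 0.0123]
eef_rot: [-0.511, -0.489, 0.489, 0.511]
wrist_force: [-2.8, -0.2, 2.5]
opening: 0.0405
```

Call:
move_arm:
  commands:
    - [[0, 0, -0.0007, 0, 0.475], [0, 0, -0.0007, 0, 0.475]]

```text
time: 13.35
tool_pos: [0.5565, 0.0159, 0.0123]
eef_rot: [-0.511, -0.489, 0.489, 0.511]
wrist_force: [-4.2, 1.0, 4.2]
opening: 0.0408
```

Call:
move_arm:
  commands:
    - [[0, 0, -0.0007, 0, 0.475], [0, 0, -0.0007, 0, 0.475]]

```text
time: 13.55
tool_pos: [0.5564, 0.0159, 0.0122]
eef_rot: [-0.51, -0.489, 0.489, 0.511]
wrist_force: [-8.3, -1.2, 6.4]
opening: 0.0411
```

Contact is firm: advance has stalled at x=0.5564 with about 8 N total, of which roughly 2 N is sliding drag, so about 6 N on the stop. I'm easing slightly, then squeezing while compensating the half-width shift.

Call:
move_arm:
  commands:
    - [[0, 0, 0.0003, 0, 0.475], [-0.0005, -0.0002, 0.0003, 0, 0.46], [-0.0012, -0.0004, 0.0003, 0, 0.445], [-0.0018, -0.0006, 0.0003, 0, 0.43], [-0.0024, -0.0008, 0.0003, 0, 0.415], [-0.0027, -0.001, 0.0003, 0, 0.41], [-0.0027, -0.001, 0.0003, 0, 0.41]]

```text
time: 14.25
tool_pos: [0.5563, 0.0132, 0.013]
eef_rot: [-0.511, -0.489, 0.489, 0.511]
wrist_force: [-5.5, 0.5, -0.8]
opening: 0.035
```

Run:
```python
from h import *
s=readout.state();print(s["time"],s["wrist_force"],s["tool_pos"],s["opening"]*1000)
```

```text
14.25 [-5.50902521  0.51018738 -0.79626723] [0.55632623 0.01319441 0.01303846] 34.97000562302896
```

Call:
move_arm:
  commands:
    - [[-0.0003, 0, 0, 0, 0.404], [-0.0003, 0, 0, 0, 0.404], [-0.0003, 0, 0, 0, 0.404]]

```text
time: 14.55
tool_pos: [0.5563, 0.0129, 0.013]
eef_rot: [-0.511, -0.489, 0.489, 0.511]
wrist_force: [-6.5, -0.1, -1.0]
opening: 0.0348
```

Call:
move_arm:
  commands:
    - [[-0.0002, 0, 0, 0, 0.4], [-0.0002, 0, 0, 0, 0.4], [-0.0002, 0, 0, 0, 0.4]]

```text
time: 14.85
tool_pos: [0.5563, 0.0127, 0.0131]
eef_rot: [-0.511, -0.489, 0.489, 0.511]
wrist_force: [-6.3, 1.0, -0.0]
opening: 0.0343
```

Run:
```python
from h import *
for i in range(6):
    if i: read_camera("side")
    s=readout.state();print(s["time"],s["wrist_force"],s["tool_pos"],s["opening"]*1000)
```

```text
14.85 [-6.34685810e+00  9.73600948e-01 -2.72980954e-03] [0.55632557 0.01274034 0.01308617] 34.27276085987889
14.9 [-4.67674459  0.39949314 -0.56280592] [0.55632776 0.01272578 0.01309058] 34.33358473177727
14.95 [-5.21127361  0.25034665  0.3529149 ] [0.55633771 0.01272563 0.01309505] 34.31970030287231
15.0 [-5.21230448  0.89857336 -0.22591162] [0.55631958 0.01269548 0.0130896 ] 34.429840320000636
15.05 [-6.35298595 -0.72994099 -0.26283923] [0.55632957 0.01271048 0.01307832] 34.506397602457795
15.1 [-5.64359198 -0.53678965  0.01217101] [0.55633218 0.01272502 0.01308318] 34.41310377386533
```

Call:
move_arm:
  commands:
    - [[-0.0002, 0, 0, 0, 0.394], [-0.0002, 0, 0, 0, 0.394], [-0.0002, 0, 0, 0, 0.394]]

```text
time: 15.4
tool_pos: [0.5564, 0.0125, 0.0132]
eef_rot: [-0.511, -0.489, 0.489, 0.511]
wrist_force: [-5.6, 0.6, 1.5]
opening: 0.034
```

```bash
cat > op.py <<'E'
from h import *
o=[];w=[]
for i in range(8):
    if i: read_camera("side")
    s=readout.state();o.append(s["opening"]*1000);w.append(s["wrist_force"])
print(s["time"],np.mean(w,0).round(2),s["tool_pos"].round(4),"open",np.mean(o).round(3),"+-",(np.std(o)/8**.5).round(3))
E
python3 op.py
```

```text
15.75 [-5.71  0.77  1.33] [0.5564 0.0126 0.0132] open 34.101 +- 0.085
```

Call:
move_arm:
  commands:
    - [[0, 0, 0, 0, 0.39], [0, 0, 0, 0, 0.39], [0, 0, 0, 0, 0.39]]

```text
time: 16.05
tool_pos: [0.5564, 0.0125, 0.0132]
eef_rot: [-0.511, -0.489, 0.489, 0.511]
wrist_force: [-6.5, -1.2, 2.0]
opening: 0.0338
```

```bash
python3 op.py; python3 op.py
```

```text
16.4 [-6.36 -0.5   2.28] [0.5564 0.0124 0.0132] open 33.767 +- 0.059
16.75 [-6.15 -0.42  2.37] [0.5564 0.0125 0.0132] open 33.782 +- 0.078
```

Call:
move_arm:
  commands:
    - [[-0.0002, -0.0002, 0, 0, 0.385], [-0.0002, -0.0002, 0, 0, 0.385], [-0.0002, -0.0002, 0, 0, 0.385]]

```text
time: 17.05
tool_pos: [0.5564, 0.0124, 0.0133]
eef_rot: [-0.511, -0.489, 0.489, 0.511]
wrist_force: [-5.6, 0.7, -0.5]
opening: 0.0333
```

```bash
python3 op.py; python3 op.py
```

```text
17.4 [-5.29  0.92 -0.62] [0.5563 0.0124 0.0133] open 33.305 +- 0.038
17.75 [-4.99  0.62 -0.56] [0.5564 0.0124 0.0133] open 33.227 +- 0.089
```

Call:
move_arm:
  commands:
    - [[-0.0002, -0.0001, 0, 0, 0.38], [-0.0002, -0.0001, 0, 0, 0.38], [-0.0002, -0.0001, 0, 0, 0.38]]

```text
time: 18.05
tool_pos: [0.5564, 0.0122, 0.0133]
eef_rot: [-0.511, -0.489, 0.489, 0.511]
wrist_force: [-5.5, 1.1, -0.8]
opening: 0.0328
```

```bash
python3 op.py; python3 op.py
python3 - <<'E'
from h import *
p=read_camera("side")
a=cv2.resize(p["color"][165:205,265:325],None,fx=12,fy=12,interpolation=2)
cv2.imwrite("pics/c5.png",cv2.convertScaleAbs(a[:,:,::-1],alpha=1.4))
E
```

```text
18.4 [-4.76  2.   -0.89] [0.5564 0.0123 0.0134] open 32.963 +- 0.062
18.75 [-4.87  1.85 -1.19] [0.5564 0.0123 0.0134] open 33.127 +- 0.081
```

View pics/c5.png

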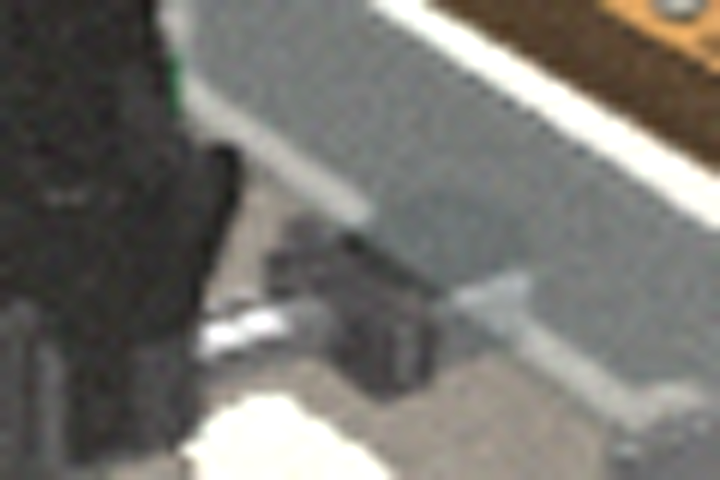

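The right jaw lies parallel alongside the tin at about (490,305), and the opening has started to lag the command, so the jaws are contacting. A little further.

Call:
move_arm:
  commands:
    - [[0.0001, 0, 0, 0, 0.375], [0.0001, 0, 0, 0, 0.375], [0.0001, 0, 0, 0, 0.375]]

```text
time: 19.1
tool_pos: [0.5564, 0.0123, 0.0134]
eef_rot: [-0.511, -0.489, 0.489, 0.511]
wrist_force: [-4.2, 0.4, 0.9]
opening: 0.0331
```

```bash
python3 op.py; python3 op.py
```

```text
19.45 [-5.51  0.68  0.36] [0.5563 0.0122 0.0134] open 32.716 +- 0.102
19.8 [-5.26  0.55  0.34] [0.5564 0.0122 0.0134] open 32.737 +- 0.086
```

Call:
move_arm:
  commands:
    - [[0, 0, 0.001, 0, 0.375], [0, 0, 0.003, 0, 0.375], [0, 0, 0.006, 0, 0.375], [0, 0, 0.01, 0, 0.375], [0, 0, 0.014, 0, 0.375], [0, 0, 0.018, 0, 0.375], [0, 0, 0.02, 0, 0.375], [0, 0, 0.02, 0, 0.375]]

```text
time: 20.6
tool_pos: [0.5365, 0.013, 0.0136]
eef_rot: [-0.511, -0.489, 0.489, 0.511]
wrist_force: [0.1, -0.4, -5.4]
opening: 0.0326
```

```bash
python3 op.py
python3 - <<'E'
from h import *
p=read_camera("top");s=read_camera("side")
a=cv2.resize(p["color"][100:180,190:290],None,fx=5,fy=5,interpolation=2)
b=cv2.resize(s["color"][160:220,255:330],None,fx=6,fy=6,interpolation=2)[:, :280]
b=cv2.resize(s["color"][165:215,255:335],None,fx=6.25,fy=6.25,interpolation=2)[:312,:500]
b=b[:, :500]; a=cv2.convertScaleAbs(a[:280],alpha=1.4); b=cv2.convertScaleAbs(b[:310],alpha=1.3)
cv2.imwrite("pics/c6.png",np.vstack([a,b])[:,:,::-1])
E
```

```text
20.95 [ 0.29  0.1  -4.14] [0.537  0.013  0.0136] open 32.539 +- 0.062
```

View pics/c6.png

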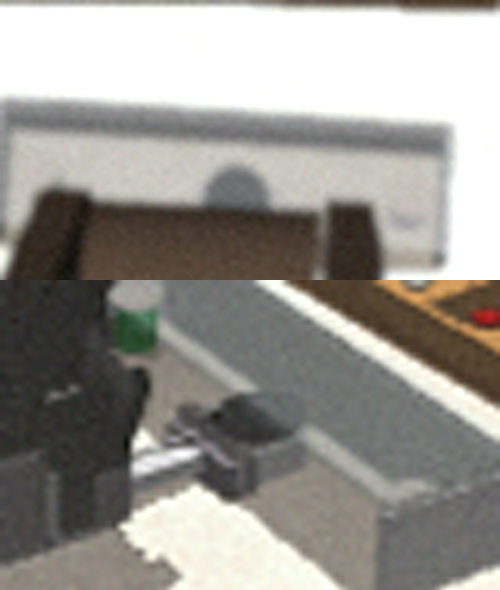

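The tin came along: the top view shows a clear gap between it and the back board, and in the side view it sits between the jaws. I'm drawing it the rest of the way out.

Call:
move_arm:
  commands:
    - [[0, 0, 0.003, 0, 0.375], [0, 0, 0.008, 0, 0.375], [0, 0, 0.014, 0, 0.375], [0, 0, 0.021, 0, 0.375], [0, 0, 0.028, 0, 0.375], [0, 0, 0.035, 0, 0.375], [0, 0, 0.042, 0, 0.375], [0, 0, 0.049, 0, 0.375], [0, 0, 0.056, 0, 0.375], [0, 0, 0.063, 0, 0.375], [0, 0, 0.07, 0, 0.375], [0, 0, 0.076, 0, 0.375], [0, 0, 0.081, 0, 0.375], [0, 0, 0.084, 0, 0.375], [0, 0, 0.085, 0, 0.375], [0, 0, 0.085, 0, 0.375], [0, 0, 0.085, 0, 0.375]]

```text
time: 22.75
tool_pos: [0.4523, 0.0167, 0.0136]
eef_rot: [0.511, 0.489, -0.489, -0.511]
wrist_force: [0.8, 0.9, -4.0]
opening: 0.0327
```

Call:
move_arm:
  commands:
    - [[0, 0.0006, 0, 0, 0.375], [0, 0.001, 0, 0, 0.375], [0, 0.001, 0, 0, 0.375]]

```text
time: 23.05
tool_pos: [0.4523, 0.0166, 0.0132]
eef_rot: [0.511, 0.489, -0.489, -0.511]
wrist_force: [-4.2, -2.3, 18.9]
opening: 0.0326
```

```bash
python3 op.py
python3 - <<'E'
from h import *
p=read_camera("top");s=read_camera("side")
b=cv2.resize(s["color"][150:250,220:345],None,fx=6,fy=6,interpolation=2)
cv2.imwrite("pics/c7.png",b[:,:,::-1])
for n,q in(("s",s),("t",p)):
  for x in nets.place_of("tin_center",q)[:2]: print(n,x["p"],x["xy"],at_z(q,x["xy"],.013))
E
```

```text
23.4 [-3.67 -2.59 19.59] [0.4523 0.0166 0.0133] open 32.681 +- 0.064
s 0.59 [270.4, 197.6] [0.57089962 0.01706126 0.013     ]
s 0.58 [414.6, 303.1] [ 0.58358448 -0.45380383  0.013     ]
t 0.67 [238.7, 169.6] [0.57012465 0.00502977 0.013     ]
```

View pics/c7.png

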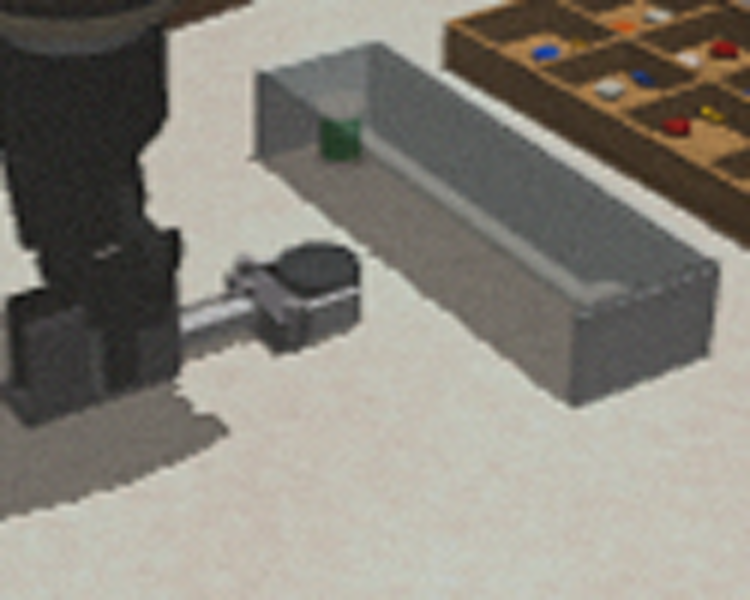

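The tin is fully out and standing between the closed jaws, at crop (318,295), well clear of the riser front edge. I'm relieving the downward preload, then opening slowly with lateral compensation.

Call:
move_arm:
  commands:
    - [[0, -0.0008, 0, 0, 0.375], [0, -0.0008, 0, 0, 0.375], [0, -0.0008, 0, 0, 0.38], [0.0004, -0.0008, 0, 0, 0.39], [0.0008, -0.0007, 0, 0, 0.4], [0.0015, -0.0006, 0, 0, 0.415], [0.0021, -0.0005, 0, 0, 0.43], [0.0027, -0.0004, 0, 0, 0.445], [0.0034, -0.0002, 0, 0, 0.46], [0.004, 0, 0, 0, 0.475], [0.0047, 0, 0, 0, 0.49], [0.0053, 0, 0, 0, 0.505], [0.0053, 0, 0, 0, 0.52], [0.0053, 0, 0, 0, 0.54], [0.0053, 0, 0, 0, 0.58], [0.0053, 0, 0, 0, 0.62], [0.0053, 0, 0, 0, 0.66], [0.0053, 0, 0, 0, 0.66]]

```text
time: 25.4
tool_pos: [0.4522, 0.022, 0.0126]
eef_rot: [0.511, 0.489, -0.489, -0.511]
wrist_force: [-0.5, -0.4, 0.3]
opening: 0.0563
```

```bash
python3 op.py
python3 - <<'E'
from h import *
s=read_camera("side")
b=cv2.resize(s["color"][150:250,210:335],None,fx=6,fy=6,interpolation=2)
cv2.imwrite("pics/c8.png",b[:,:,::-1])
E
```

```text
25.75 [-0.01 -0.02  0.2 ] [0.4522 0.022  0.0126] open 56.387 +- 0.065
```

View pics/c8.png

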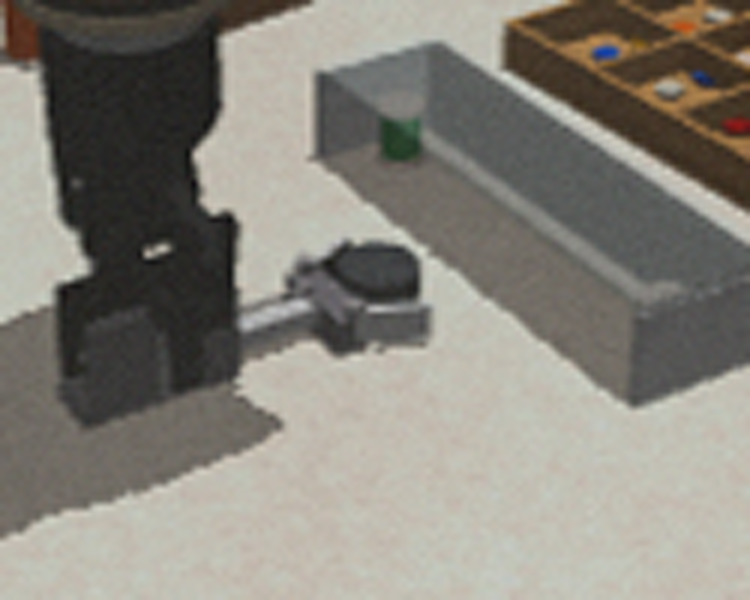

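The jaws are open, the tin is standing and the forces are about zero. Withdrawing straight up.

Call:
move_arm:
  commands:
    - [[0, 0, 0, 0, 0.75], [0, -0.005, 0, 0, 0.75], [0, -0.015, 0, 0, 0.75], [0, -0.03, 0, 0, 0.75], [0, -0.05, 0, 0, 0.75], [0, -0.08, 0, 0, 0.75], [0, -0.12, 0, 0, 0.75], [0, -0.16, 0, 0, 0.75], [0, -0.16, 0, 0, 0.75], [0, -0.16, 0, 0, 0.75]]

```text
time: 26.8
tool_pos: [0.4527, 0.0221, 0.1742]
eef_rot: [0.512, 0.49, -0.488, -0.51]
wrist_force: [-0.9, 0.0, -0.0]
opening: 0.0638
```

```bash
python3 op.py
python3 - <<'E'
from h import *
s=read_camera("side");p=read_camera("top")
a=cv2.resize(s["color"][140:260,200:350],None,fx=5,fy=5,interpolation=2)
cv2.imwrite("pics/c9.png",a[:,:,::-1])
for n,q in(("s",s),("t",p)):
  for t in("tin_center","jaw_left","jaw_right","reacher_grip"):
    for x in nets.place_of(t,q)[:1]: print(n,t,round(x["p"],2),at_z(q,x["xy"],.032 if "grip" in t else .013).round(4))
E
```

```text
27.15 [ 0.    0.08 -0.17] [0.4517 0.022  0.1719] open 63.984 +- 0.066
s tin_center 0.53 [0.579  0.0095 0.013 ]
s jaw_right 0.56 [ 0.5445 -0.0029  0.013 ]
s reacher_grip 0.74 [0.2672 0.2963 0.032 ]
t tin_center 0.42 [0.5731 0.0085 0.013 ]
```

View pics/c9.png

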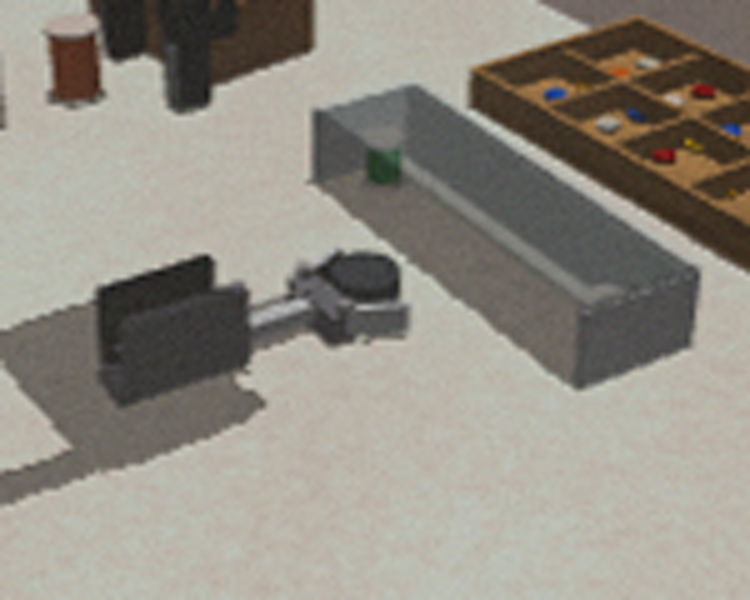

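The reacher lies flat with its jaws spread. The tin stands at (363,278) between them, about 35 mm clear of the riser. The goods look undisturbed and the robot is well above everything.

```bash
python3 -c "
from station import r
print(r.job_done())"
```

```text
the job is handed in; nothing more can be done
None
```

The job is done and handed in at about 27 s of the 58 s allowed.

**What I did:**
- Gripped the reacher's handle at about 40.5 mm, with the jaws still open, and carried it to the gap.
- Slid it under the riser until the stop pressed the tin home against the back board. The wrist read about 8 N in total, of which I put about 6 N on the tin after allowing for sliding drag. I eased it slightly before squeezing.
- Squeezed until the jaws held the tin, drew it 105 mm towards the robot, then opened slowly and lifted the gripper away.

**What the last checks showed:**
- **Tin:** it stands between the open jaws at about (0.575, 0.009), roughly 35 mm clear of the riser front by my reckoning.
- **Reacher:** it lies flat with its jaws spread.
- **Robot:** the wrist force is about zero and the arm is clear of everything.
- **Other goods:** the riser and the goods in view look unmoved. The right-hand reel under the riser was hidden from the side camera, and I did not check it, the jar or the bowl at the end.

**Uncertain or out of line:**
- **Grip force:** I could only infer it from how far the opening lagged its command, giving about 26 to 35 N. Opening readings were noisy by about 0.1 to 0.2 mm.
- **Closing width:** the handle closed to about 32.7 mm, tighter than the nominal 34 mm, so the dent limit was not directly confirmed.
- **Setting down:** I briefly pressed the reacher on the counter with about 20 N, then eased off before letting go.
- **Final views:** the trained networks found only one of the two jaws and gave a wrong handle position, so "flat and open" rests on the picture.

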